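# Swap the battery pack in a slide-in charger

## Robot

A 7-joint arm with a two-finger parallel gripper is mounted at the origin on a cart in front of the work surface, level with it; the furniture and walls round the work are solid. World frame = base frame: x ahead of the robot, y to its left, z up, the work surface at z = 0. Lengths are in m, angles in degrees, forces in N, time in s.
With the tool pointing down it reaches from about 0.35 to 0.9 m from the base axis. Payload 7.2 kg.
Tool frame: the origin (TCP) lies at the very end of the fingers, on their centre line; the grasp point (between the pads) lies 19 mm behind it (manip.grip_point_offset is the distance from the TCP to the grasp point, in m); z points along the fingers, y is the direction in which the jaws open and shut (so a half turn about z gives the same grasp; the last joint's range is limited). The gripper opens to 88 mm and grips with 3 to 60 N. Pads are 20 mm wide; open, the fingers measure 115 mm over their backs; the gripper's body (75 mm by 178 mm) begins 61 mm behind the grasp point.
Start: joints at [60.722, 23.554, -0.728, 91.456, 0.321, 64.991, -4.71], TCP at [0.268, -0.565, 0.223] pointing down, gripper open.
Joint ranges: [-169.25, 169.25], [-16.82, 113.86], [-84.01, 82.57], [7.8, 145.47], [-59.2, 239.2], [7.22, 106.19], [-163.78, 163.78]. Speed limits (degrees/s): [136.94, 136.94, 172.46, 172.46, 180, 180, 180].

## Interface

Orientations are given as a 3x3 rotation matrix whose columns are the frame's x, y, z axes.
In Python, from plant import manip, imaging gives the robot as it stands. The module is installed in compiled form; this text tells all that it offers.
- The arm moves only by the tool servo_tool, never from a script. Its argument "commands" is a list of rows, each an object with "offset": the shift along the tool's x, y, z each as a share of 0.15 m, from -1 to 1, a list of three; "turn": the turn, a rotation vector about the tool's x, y, z each as a share of pi/2 rad, from -1 to 1, a list of three. A call has 1 to 8 rows; each row is the pose to reach, as a shift and turn from the pose commanded when the call began, along the tool's axes at that moment; what a row does not reach only later rows make up. A row lasts 1/12 s, in which the tool goes at most 41.7 mm and 7.16 degrees, less where a joint would pass 70% of its speed; a pose out of reach is approached as far as the arm can. A call with a number of a shift or a turn outside -1 to 1 is refused whole. A call with a gripper value outside its range is refused whole. "claw" is the gripper command: -1 is shut, 1 is fully open, values between are in proportion, set as the call begins (left out, the last holds). The fingers move at their own pace and stop on an object; the grip force is fixed at half the most. Time passes only in rows, so rows that repeat a pose let the fingers close. It gives the time, the measured TCP pose, the force and the opening at its end, in the units of the state.
- manip.read_state(): the state, without advancing time (a new reading comes with each control period).
- imaging.snapshot(name): name is "side" or "top" or "wrist"; returns a dict with "color" (400x640x3 uint8, red, green, blue), "fx", "fy", "cx", "cy" (pixels), "position" and "attitude" of the camera in the world; the wrist camera has in their place "T_tool_cam" (4x4, takes a point from camera to tool coordinates, whose origin is the TCP and whose axes are the flange's). Camera axes: x right, y down, z forward; pixel columns grow to the right and rows downward; lengths in m; the calibration is good to about 2 mm. A picture is of the moment at which its call begins: read the wrist's pose just before it. There is no depth.
- manip.hand_in(): hands the job in, once; it reports no verdict.
The state is a dict: "time_s": time; "q": joint angles; "qd": joint speeds; "tau": joint torques, N m; "tool_pos": TCP position; "tcp_rot": TCP orientation; "force": force on the tool from outside, world axes, zero at the start; "moment": the same for the moment, N m; "gripper_width": opening from 0.0 (shut) to 1.0 (fully open).
Only numpy, scipy, OpenCV 4.12 (cv2) and the standard library are available. Lean on these libraries where they do the work, as an engineer would, in place of code of your own. Each camera call takes 0.05 s, during which the arm holds its last target. There are 200 camera calls.

## Task

The green-topped pack in the charging dock is full: press the orange catch so that it springs loose, slide it out of its rails and stand it upright on the middle of the cork mat. Then slide the red-topped flat pack, nose first, into the dock's dovetail rails and push it fully home until the catch clicks and holds it. Leave the other things on the bench where they are.

Things in the scene. Friction and masses are not known exactly. Their poses are not given: they have to be found in the camera images.
- full_pack_grip (a point): Grey battery pack with a green top panel: middle of its tall body (54 long in x, 50 wide in y), which is what one grips; x = toward the nose, z up. The point is 34 mm above the pack's underside, 15 mm below its top; rear face 27 mm behind it, front of the tall body 27 mm ahead, nose end 53 mm ahead. At the start it is latched in the dock.
- flat_pack_grip (a point): Grey battery pack with a red top panel: middle of its tall body (54 long in x, 50 wide in y), which is what one grips; x = toward the nose, z up. The point is 34 mm above the pack's underside, 15 mm below its top; rear face 27 mm behind it, front of the tall body 27 mm ahead, nose end 53 mm ahead. At the start it stands loose on the bench, nose roughly away from the robot.
- dock_bay (a point): Point in the charging dock: on top of its floor (6 mm above the bench), under the middle of a pack that is home. x = the way a pack slides in (away from the robot), z up. A pack that is home has its grip point at x = -13 to -14, z = 34 mm; a hard stop is 1 to 2 mm further in. A pack in the rails cannot be lifted: it comes out upward once its grip point is at x = -99 mm or less.
- dock: Charging dock fixed to the bench, 225 x 92 mm, mouth toward the robot. Along x from dock_bay: flat apron at floor level from -131 mm; flared guides from -76 (80 mm apart) to -46 (62 apart); aluminium dovetail rails from -45 to +40, 1.5 mm play each side of a pack's foot, 88 wide overall, 9 high above the floor; then the rear block with ejector and catch. Origin 20 mm before dock_bay, on the bench.
- ejector (a joint): Travel (m) of the sprung ejector at the back of the bay: 0 with a pack home, 0.022 with the bay empty. It pushes a pack out over the last 22 mm with about 4.5 down to 3 N. Pushing a pack home against it and the catch takes about 6 to 12 N, best low at its rubber heel.
- catch_pad (a point): Middle of the top of the orange thumb pad (24 x 32 mm) at the rear end of the catch, a rocker over the dock's rear block; 83 mm beyond dock_bay along the dock's x, 40 mm above the bench. Pressed down 4 to 6 mm with about 4 to 8 N it lifts the steel tooth off the pack's ridge, and the ejector pushes the pack out by 15 mm or more. It springs back when let go.
- catch (a joint): Angle of the orange catch, rad: 0 at rest (tooth down), 0.24 fully pressed; the tooth clears the ridge at about 0.13. A pack going in lifts it by its ramp and it drops back to 0 behind the ridge with a click.
- mat: Square cork mat fixed to the bench, 140 x 140 x 3 mm; origin at the centre of its underside.
- cup_a: Bystander, to be left alone: pale turned wooden cup, 66 mm across, 55 mm high; origin at the centre of its underside.
- blank_a: Bystander, to be left alone: pale stepped wooden blank, 62 mm across, 85 mm high; origin at the centre of its underside.
- glue_bottle: Bystander, to be left alone: cream glue bottle, 52 mm across, 159 mm high; origin at the centre of its underside.
- sand_block_a: Bystander, to be left alone: brown hardwood sanding block, 64 x 84 x 30 mm; origin at the centre of its underside.
- offcut_b: Bystander, to be left alone: pale wooden offcut, 42 x 58 x 26 mm; origin at the centre of its underside.
- full_pack: The green-topped pack, 0.22 kg; origin mid-underside, x to the nose. 80 long plus a 6 mm rubber heel at the rear (40 wide, 2 to 15 mm above the underside: push here), 49 high. Dovetail foot: 60 wide at the bottom, 46 at its top, 7 thick, narrower in its first 12 mm. The front 26 mm is a low nose 20 high with a steel ridge 5 high on it (ramp to the front, upright face to the rear) for the catch.
- flat_pack: The red-topped pack, 0.22 kg; origin mid-underside, x to the nose. 80 long plus a 6 mm rubber heel at the rear (40 wide, 2 to 15 mm above the underside: push here), 49 high. Dovetail foot: 60 wide at the bottom, 46 at its top, 7 thick, narrower in its first 12 mm. The front 26 mm is a low nose 20 high with a steel ridge 5 high on it (ramp to the front, upright face to the rear) for the catch.
- desk_lamp: Work lamp, fixed; origin at its foot at the back of the bench. Its arms and dark shade hang over the bench to the right of the work (about 0.6 m ahead of the robot, 0.2 to 0.3 m to its right): keep the arm clear, go round on the robot's side.
- tool_chest: Low closed wooden chest, fixed, 231 x 268 x 84 mm, at the front left between robot and work; origin at the centre of its underside: keep the gripper clear of it.
Mind the look-alikes: they are no part of the job. Leave any pink look-alike of the flat_pack alone.

How it is judged (in metres and radians):
On the way, in this order (a step that is already met when the one before it is completed fails the run):
1. the catch is pressed and the green-topped pack has sprung loose, at least 12 mm toward the mouth (x of full_pack_grip in the frame of dock_bay below -0.025 m), for 0.1 s.
2. the green-topped pack stands upright on the cork mat (x of full_pack_grip in the frame of mat between -0.05 and 0.05 m and y of full_pack_grip in the frame of mat between -0.05 and 0.05 m and height (world z) of full_pack_grip below 0.042 m and angle between full_pack_grip's own z axis and vertical below 0.1 rad), for 0.2 s.
3. the red-topped pack is home in the rails and the catch has dropped behind its ridge (x of flat_pack_grip in the frame of dock_bay between -0.0165 and -0.008 m and y of flat_pack_grip in the frame of dock_bay between -0.004 and 0.004 m and z of flat_pack_grip in the frame of dock_bay below 0.039 m and angle between the x axis of flat_pack_grip and the x axis of dock_bay, either way round below 0.06 rad and value of joint catch below 0.06 rad), for 0.2 s.
At the end, for the whole second after the job is handed in: Green-topped pack upright (within 0.1 rad), at rest on the cork mat, its grip point within 50 mm of the mat centre along each side of the mat; red-topped pack home in the rails (grip point at x = -16.5 to -8 mm from dock_bay, in line) with the catch down (below 0.06 rad) (all of step 2 and all of step 3 and linear speed of each of full_pack, flat_pack below 0.02 m/s); the robot touches nothing.
It fails at once if the pale turned wooden cup is moved by more than 30 mm (distance of cup_a from where it was at the start of the episode above 0.03 m).
It fails at once if the pale stepped wooden blank is moved by more than 30 mm (distance of blank_a from where it was at the start of the episode above 0.03 m).
It fails at once if the cream glue bottle is moved by more than 30 mm (distance of glue_bottle from where it was at the start of the episode above 0.03 m).
It fails at once if the brown hardwood sanding block is moved by more than 30 mm (distance of sand_block_a from where it was at the start of the episode above 0.03 m).
It fails at once if the pale wooden offcut is moved by more than 30 mm (distance of offcut_b from where it was at the start of the episode above 0.03 m).
It also fails if it takes over 72 s, if anything falls off the work surface, if the arm or the gripper's body presses on something with over 40 N, if the wrist force passes 120 N, or if a joint passes its speed limit or range.

## Working session

There is one attempt and no reset: what is moved stays moved. The work goes in short steps, Python scripts to look and compute and a tool call to move; the robot and the scene stay as the last step left them, time stands still between calls to the robot, and variables do not carry over. Pictures are saved under pics/ and viewed, about 8 in all and at most 12, crops included, and the job is handed in when it is done.

Besides the shell and the picture viewer there is one more tool, called after "Call:" as name(argument=value, ...) on one line, values as JSON. servo_tool: Moves the arm, as the interface text tells. Shift numbers are shares of 0.15 m and turn numbers shares of pi/2 rad, none past 1 either way. Its arguments: {"type":"object","properties":{"commands":{"type":"array"},"claw":{"type":"number"}},"required":["commands"]}

```bash
mkdir -p pics
cat > h.py <<'E'
import numpy as np, cv2
from plant import manip, imaging
def snap(n,save=None):
    st=manip.read_state(); s=imaging.snapshot(n)
    if n=="wrist":
        T=np.eye(4);T[:3,:3]=np.array(st["tcp_rot"]);T[:3,3]=st["tool_pos"]
        C=T@np.array(s["T_tool_cam"]);s["position"]=C[:3,3];s["attitude"]=C[:3,:3]
    if save: cv2.imwrite("pics/"+save,cv2.cvtColor(s["color"],cv2.COLOR_RGB2BGR))
    s["R"]=np.array(s["attitude"]);s["p"]=np.array(s["position"]);return s
def ray(s,u,v):
    return s["R"]@np.array([(u-s["cx"])/s["fx"],(v-s["cy"])/s["fy"],1])
def onz(s,u,v,z):
    d=ray(s,u,v);return s["p"]+d*(z-s["p"][2])/d[2]
def proj(s,P):
    c=s["R"].T@(np.array(P)-s["p"]);return s["fx"]*c[0]/c[2]+s["cx"],s["fy"]*c[1]/c[2]+s["cy"]
def mask(s,lo,hi):
    return cv2.inRange(cv2.cvtColor(s["color"],cv2.COLOR_RGB2HSV),np.array(lo),np.array(hi))
def blobs(m,amin=60):
    cs,_=cv2.findContours(m,cv2.RETR_EXTERNAL,cv2.CHAIN_APPROX_NONE)
    return [c for c in sorted(cs,key=cv2.contourArea,reverse=True) if cv2.contourArea(c)>amin]
def to_tool(P):  # world delta from measured TCP to target, in shares along the tool axes
    st=manip.read_state();return np.array(st["tcp_rot"]).T@(np.array(P)-st["tool_pos"])/0.15
E
python3 - <<'E'
from h import *
st=manip.read_state();print({k:np.round(st[k],3).tolist() for k in st}, manip.grip_point_offset)
for n in("top","side"):
    s=snap(n,n+"0.png");print(n,s["fx"],s["p"],s["R"].round(3).tolist())
E
```

```text
{'time_s': 0.0, 'q': [60.723, 23.602, -0.729, 91.502, 0.321, 64.991, -4.709], 'qd': [-0.014, -0.066, -0.043, 0.001, -0.025, 0.003, 0.085], 'tau': [-0.001, -58.795, 0.641, -29.108, -0.054, 0.018, 0.0], 'tool_pos': [0.268, -0.564, 0.222], 'tcp_rot': [[0.904, 0.428, -0.001], [0.428, -0.904, 0.001], [-0.0, -0.002, -1.0]], 'force': [-0.083, 0.218, -0.493], 'moment': [0.052, -0.057, 0.002], 'gripper_width': 1.003} 0.0187
top 394.334298185949 [ 0.43282135 -0.0195145   1.50625068] [[-0.027, -0.997, 0.072], [-1.0, 0.028, 0.005], [-0.007, -0.072, -0.997]]
side 393.02085684116406 [ 0.95013824 -1.11423476  0.682106  ] [[0.942, 0.146, -0.302], [0.336, -0.444, 0.831], [-0.013, -0.884, -0.467]]
```

View pics/top0.png

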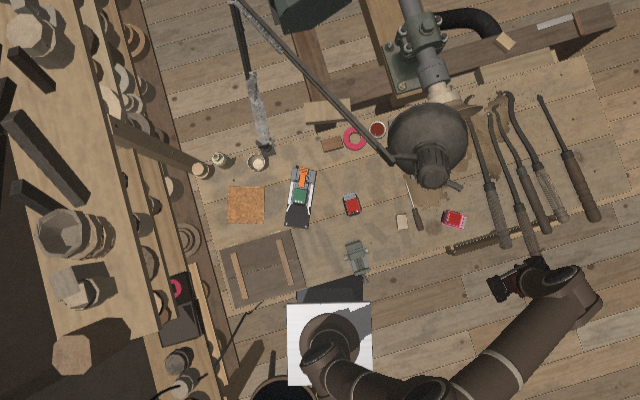

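View pics/side0.png

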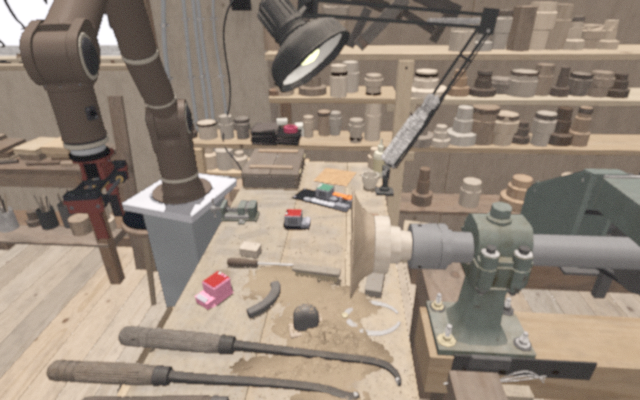

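The top view shows the dock with the green pack at (300,196), catch at (303,177) and mat at (246,205). For the red pack there are two candidates: a grey body with a red top at (351,205), and a pink body with a red top at (453,219), which is the look-alike. I choose (351,205). The red mug at (378,128) and the tape at (354,138) are not packs. Next is a close crop with measurements.

Run:
```python
from h import *
s=snap("top")
c=s["color"][150:240,215:375][:,:,::-1]
cv2.imwrite("pics/crop.png",cv2.resize(c,None,fx=5,fy=5,interpolation=cv2.INTER_CUBIC))
def rep(name,lo,hi,z,box):
    m=mask(s,lo,hi);k=np.zeros_like(m);k[box[1]:box[3],box[0]:box[2]]=255
    for b in blobs(m&k,15)[:2]:
        (u,v),wh,a=cv2.minAreaRect(b);print(name,(round(u,1),round(v,1)),np.round(wh,1),onz(s,u,v,z)[:2].round(4), cv2.contourArea(b))
        p=[onz(s,*q,z)[:2] for q in cv2.boxPoints(((u,v),wh,a))]
        for i in(0,1): d=p[i+1]-p[i];print("  edge",np.linalg.norm(d).round(3),np.degrees(np.arctan2(d[1],d[0])).round(1))
rep("green",(60,60,40),(95,255,255),.055,(280,180,320,210))
rep("orange",(5,170,150),(18,255,255),.04,(285,160,320,190))
rep("mat",(5,100,90),(20,255,255),.003,(215,180,275,230))
rep("red",(0,150,80),(8,255,255),.049,(335,185,370,220))
rep("red2",(172,150,80),(180,255,255),.049,(335,185,370,220))
```

```text
green (299.0, 195.8) [11.6 13.2] [0.5499 0.092 ] 113.0
  edge 0.049 -9.3
  edge 0.043 -99.8
orange (303.0, 177.0) [ 7.2 18.2] [0.6212 0.0766] 78.0
  edge 0.069 -4.8
  edge 0.027 -95.2
mat (245.4, 204.5) [36.4 36.2] [0.5264 0.3018] 1245.0
  edge 0.139 -2.4
  edge 0.14 -93.5
red (352.5, 206.0) [13.3 11.2] [ 0.507  -0.1046] 113.0
  edge 0.042 -74.9
  edge 0.049 -165.2
```

View pics/crop.png

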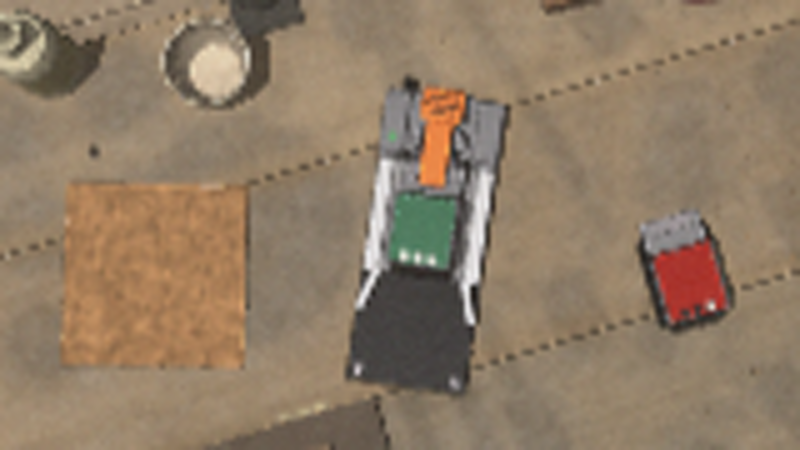

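The crop confirms it: the red pack has a grey body and nose, and is yawed about +15°. The dock is yawed about -8°. I'm moving off on the robot's side and turning the tool toward the dock axis.

Call:
servo_tool(commands=[{"offset": [0.92, -0.71, 0], "turn": [0, 0, 0.37]}, {"offset": [0.92, -0.71, 0], "turn": [0, 0, 0.37]}, {"offset": [0.92, -0.71, 0], "turn": [0, 0, 0.37]}, {"offset": [0.92, -0.71, 0], "turn": [0, 0, 0.37]}, {"offset": [0.92, -0.71, 0], "turn": [0, 0, 0.37]}, {"offset": [0.92, -0.71, 0], "turn": [0, 0, 0.37]}], claw=1)

```text
time_s: 0.65
tool_pos: [0.3493, -0.4055, 0.2227]
tcp_rot: [[0.991, -0.137, 0.001], [-0.137, -0.991, 0.001], [0.001, -0.001, -1.0]]
force: [-0.3, -0.0, 0.2]
gripper_width: 0.997
```

Run:
```python
from h import *
st=manip.read_state();print({k:np.round(st[k],3).tolist() for k in ("time_s","q","tool_pos","tcp_rot")})
from scipy.optimize import least_squares
# lamp knee, lamp upper arm/shade via top+side rays
t=snap("top");s=snap("side")
def tri(a,b):
    d=ray(t,*a);e=ray(s,*b);k=np.linalg.lstsq(np.c_[d,-e],s["p"]-t["p"],rcond=None)[0]
    return (t["p"]+k[0]*d).round(3),(s["p"]+k[1]*e).round(3)
print(tri((236,2),(490,18)),tri((432,172),(295,75)),tri((395,160),(330,5)))
```

```text
{'time_s': 0.65, 'q': [43.314, 14.812, 1.0, 104.011, -0.391, 61.203, -53.396], 'tool_pos': [0.349, -0.406, 0.223], 'tcp_rot': [[0.991, -0.137, 0.001], [-0.137, -0.991, 0.001], [0.001, -0.001, -1.0]]}
(array([0.982, 0.193, 0.589]), array([1.01 , 0.193, 0.605])) (array([ 0.564, -0.282,  0.511]), array([ 0.601, -0.266,  0.512])) (array([ 0.576, -0.167,  0.642]), array([ 0.645, -0.145,  0.65 ]))
```

Call:
servo_tool(commands=[{"offset": [0, -1, 0], "turn": [0, 0, 0]}, {"offset": [0, -1, 0], "turn": [0, 0, 0]}, {"offset": [0, -1, 0], "turn": [0, 0, 0]}, {"offset": [0, -1, 0], "turn": [0, 0, 0]}])

```text
time_s: 1.08
tool_pos: [0.3671, -0.2589, 0.2225]
tcp_rot: [[0.991, -0.136, -0.0], [-0.136, -0.991, 0.001], [-0.001, -0.001, -1.0]]
force: [0.3, 0.3, -0.2]
gripper_width: 0.998
```

Call:
servo_tool(commands=[{"offset": [0, -1, 0], "turn": [0, 0, 0]}, {"offset": [0, -1, 0], "turn": [0, 0, 0]}, {"offset": [0, -1, 0], "turn": [0, 0, 0]}, {"offset": [0, -1, 0], "turn": [0, 0, 0]}])

```text
time_s: 1.42
tool_pos: [0.3884, -0.1103, 0.2229]
tcp_rot: [[0.991, -0.135, 0.001], [-0.135, -0.991, 0.0], [0.001, -0.0, -1.0]]
force: [0.5, 0.3, 0.2]
gripper_width: 0.998
```

Call:
servo_tool(commands=[{"offset": [0.6, -1, -0.2], "turn": [0, 0, 0]}, {"offset": [0.6, -1, -0.2], "turn": [0, 0, 0]}, {"offset": [0.6, -1, -0.2], "turn": [0, 0, 0]}, {"offset": [0.6, -1, -0.2], "turn": [0, 0, 0]}, {"offset": [0.6, -1, -0.2], "turn": [0, 0, 0]}, {"offset": [0.6, -1, -0.2], "turn": [0, 0, 0]}, {"offset": [0.6, -1, -0.2], "turn": [0, 0, 0]}], claw=-1)

```text
time_s: 2.0
tool_pos: [0.4982, 0.0223, 0.252]
tcp_rot: [[0.99, -0.138, -0.001], [-0.138, -0.99, -0.0], [-0.001, 0.001, -1.0]]
force: [-0.3, -1.3, -1.1]
gripper_width: 0.507
```

Run:
```python
from h import *
s=snap("wrist","w1.png");print(s["p"].round(3),s["R"].round(3).tolist(),s["fx"])
print(manip.read_state()["gripper_width"])
```

```text
[0.576 0.013 0.413] [[-0.138, -0.948, -0.287], [-0.99, 0.133, 0.039], [0.001, 0.29, -0.957]] 280.1003806736699
0.461675758512419
```

View pics/w1.png

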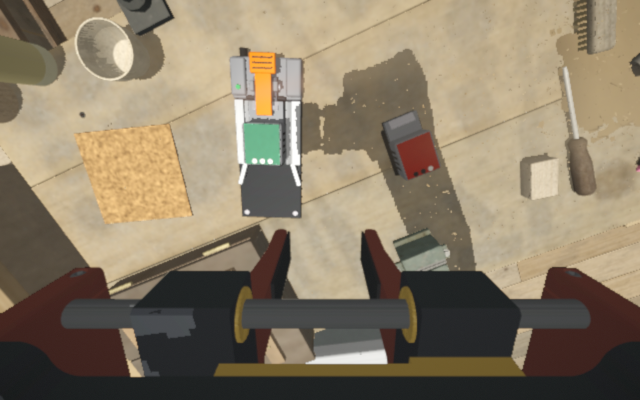

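The wrist view shows the catch pad at (262,63), the green top at (263,144), the dock apron at (271,190), the mat at (134,173), and the red-topped grey pack at (411,145) with its nose up-left. Now I measure.

```bash
cat >> h.py <<'E'
def rep(s,name,lo,hi,z,box,k=1):
    m=mask(s,lo,hi);q=np.zeros_like(m);q[box[1]:box[3],box[0]:box[2]]=255;out=None
    m=cv2.morphologyEx(m&q,cv2.MORPH_CLOSE,np.ones((5,5)))
    for b in blobs(m,30)[:k]:
        w=np.array([onz(s,*p[0],z)[:2] for p in b],np.float32)*1000
        (c,wh,a)=cv2.minAreaRect(w);M=cv2.moments(b)
        a=(a+45)%90-45;print(name,"px",(round(M['m10']/M['m00']),round(M['m01']/M['m00'])),"xy mm",np.round(c,1),"size",np.round(wh,1),"yaw mod 90",round(a,1));out=out or (c,wh,a)
    return out
E
python3 - <<'E'
from h import *
s=snap("wrist")
rep(s,"green",(60,60,40),(95,255,255),.055,(235,115,290,170))
rep(s,"orange",(5,170,150),(18,255,255),.04,(240,40,285,120))
rep(s,"pad",(5,170,150),(18,255,255),.04,(240,40,285,75))
rep(s,"mat",(5,80,90),(22,255,255),.003,(60,110,200,230))
rep(s,"red",(0,150,60),(8,255,255),.049,(385,115,445,185))
rep(s,"apron",(0,0,20),(180,90,75),.006,(238,170,305,222))
E
```

```text
green px (261, 142) xy mm [551.8  96.5] size [43.6 50.4] yaw mod 90 -10.1
orange px (261, 67) xy mm [637.3  80.9] size [30.9 40.3] yaw mod 90 -8.0
pad px (261, 63) xy mm [645.2  79.8] size [30.9 24.3] yaw mod 90 -8.0
mat px (134, 173) xy mm [530.3 286.2] size [150.4 183.9] yaw mod 90 0.3
red px (417, 154) xy mm [508.4 -99.7] size [48.1 41.9] yaw mod 90 14.8
```

Call:
servo_tool(commands=[{"offset": [0.92, -0.52, 0.2], "turn": [0, 0, 0.017]}, {"offset": [0.92, -0.52, 0.2], "turn": [0, 0, 0.017]}, {"offset": [0.92, -0.52, 0.3], "turn": [0, 0, 0.017]}, {"offset": [0.92, -0.52, 0.9], "turn": [0, 0, 0.017]}, {"offset": [0.92, -0.52, 0.9], "turn": [0, 0, 0.017]}, {"offset": [0.92, -0.52, 0.9], "turn": [0, 0, 0.017]}, {"offset": [0.92, -0.52, 0.9], "turn": [0, 0, 0.017]}, {"offset": [0.92, -0.52, 0.9], "turn": [0, 0, 0.017]}], claw=-1)

```text
time_s: 2.77
tool_pos: [0.6443, 0.08, 0.1163]
tcp_rot: [[0.986, -0.166, -0.004], [-0.166, -0.986, -0.001], [-0.003, 0.002, -1.0]]
force: [-0.8, 0.8, 1.0]
gripper_width: 0.006
```

Run:
```python
from h import *
st=manip.read_state();print(st["tool_pos"],st["gripper_width"],to_tool([.645,.08,.045]))
s=snap("wrist","w2.png")
rep(s,"pad",(5,170,150),(18,255,255),.04,(0,0,640,400),3)
rep(s,"green",(60,60,40),(95,255,255),.055,(0,0,640,400),2)
```

```text
[0.64426582 0.08004403 0.11626981] 0.006451256377644255 [ 0.00652899 -0.00139939  0.47511042]
pad px (325, 208) xy mm [639.8  81.7] size [30.5 38.9] yaw mod 90 -9.6
```

View pics/w2.png

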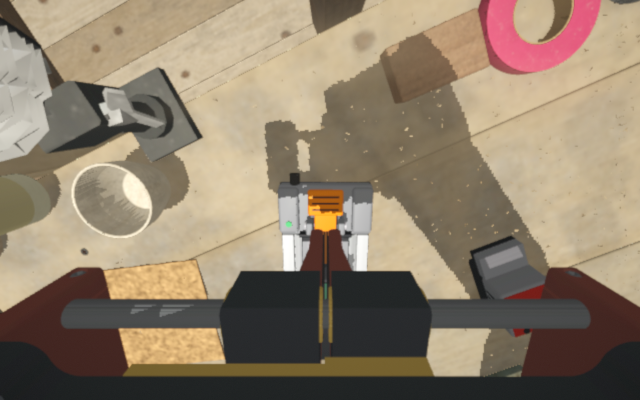

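The pad is right ahead under the closed fingers, with its centre near (0.647, 0.080) and dock yaw about -9.6°. Now I press.

Call:
servo_tool(commands=[{"offset": [0.01, 0, 0.25], "turn": [0, 0, 0]}, {"offset": [0.01, 0, 0.42], "turn": [0, 0, 0]}, {"offset": [0.01, 0, 0.47], "turn": [0, 0, 0]}, {"offset": [0.01, 0, 0.5], "turn": [0, 0, 0]}, {"offset": [0.01, 0, 0.52], "turn": [0, 0, 0]}, {"offset": [0.01, 0, 0.535], "turn": [0, 0, 0]}, {"offset": [0.01, 0, 0.545], "turn": [0, 0, 0]}, {"offset": [0.01, 0, 0.545], "turn": [0, 0, 0]}])

```text
time_s: 3.48
tool_pos: [0.6493, 0.0817, 0.0385]
tcp_rot: [[0.986, -0.165, 0.005], [-0.165, -0.986, 0.0], [0.005, -0.001, -1.0]]
force: [1.9, -1.2, 4.0]
gripper_width: 0.007
```

Run:
```python
from h import *
s=snap("top");g=np.array(rep(s,"green",(60,60,40),(95,255,255),.055,(280,180,320,215))[0])
print((g/1000-[.647,.0803])@[np.cos(np.radians(-9.6)),np.sin(np.radians(-9.6))])
```

```text
Traceback (most recent call last):
TypeError: 'NoneType' object is not subscriptable
```

Call:
servo_tool(commands=[{"offset": [-0.02, 0, 0.02], "turn": [0, 0, 0]}, {"offset": [-0.02, 0, 0.04], "turn": [0, 0, 0]}, {"offset": [-0.02, 0, 0.04], "turn": [0, 0, 0]}, {"offset": [-0.02, 0, 0.04], "turn": [0, 0, 0]}])

```text
time_s: 3.87
tool_pos: [0.6475, 0.0824, 0.0355]
tcp_rot: [[0.986, -0.165, 0.008], [-0.165, -0.986, 0.0], [0.008, -0.001, -1.0]]
force: [-3.5, -3.3, 29.1]
gripper_width: 0.002
```

Run:
```python
from h import *
s=snap("wrist")
rep(s,"pad",(5,170,150),(18,255,255),.04,(0,0,640,400),2)
s=snap("top","t2.png");rep(s,"green",(55,40,20),(95,255,255),.055,(270,170,320,225),2)
```

```text
pad px (335, 232) xy mm [652.8  79.8] size [29.1 23.2] yaw mod 90 -9.5
```

Call:
servo_tool(commands=[{"offset": [0, 0, -0.15], "turn": [0, 0, 0]}, {"offset": [0, 0, -0.6], "turn": [0, 0, 0]}, {"offset": [0, 0, -0.9], "turn": [0, 0, 0]}, {"offset": [-0.5, 0, -0.9], "turn": [0, 0, 0]}, {"offset": [-1, 0, -0.9], "turn": [0, 0, 0]}, {"offset": [-1, 0, -0.9], "turn": [0, 0, 0]}, {"offset": [-1, 0, -0.9], "turn": [0, 0, 0]}])

```text
time_s: 4.55
tool_pos: [0.4927, 0.1078, 0.166]
tcp_rot: [[0.987, -0.163, 0.0], [-0.163, -0.987, -0.0], [0.0, 0.0, -1.0]]
force: [0.1, 0.4, 0.4]
gripper_width: 0.003
```

Call:
servo_tool(commands=[{"offset": [-0.2, 0, 0], "turn": [0, 0, 0]}, {"offset": [-0.2, 0, 0], "turn": [0, 0, 0]}, {"offset": [-0.2, 0, 0], "turn": [0, 0, 0]}, {"offset": [-0.2, 0, 0], "turn": [0, 0, 0]}], claw=1)

```text
time_s: 4.88
tool_pos: [0.4674, 0.1119, 0.1657]
tcp_rot: [[0.986, -0.164, 0.002], [-0.164, -0.986, 0.0], [0.002, -0.0, -1.0]]
force: [0.5, -0.7, -0.2]
gripper_width: 0.273
```

Run:
```python
from h import *
s=snap("wrist","w3.png")
g=rep(s,"green",(55,60,30),(95,255,255),.055,(0,0,640,400),2)
rep(s,"pad",(5,170,150),(18,255,255),.04,(200,0,450,250),1)
if g:
  e=np.radians(-9.6);d=np.array(g[0])/1000-[.647,.0803];print("rel pad along/across",d@[np.cos(e),np.sin(e)],d@[-np.sin(e),np.cos(e)])
```

```text
green px (327, 130) xy mm [529.  100.6] size [43.8 48.8] yaw mod 90 -9.5
pad px (328, 27) xy mm [614.8  85.7] size [30.1 51.5] yaw mod 90 -9.5
rel pad along/across -0.11969022442322418 0.0003655478534127311
```

View pics/w3.png

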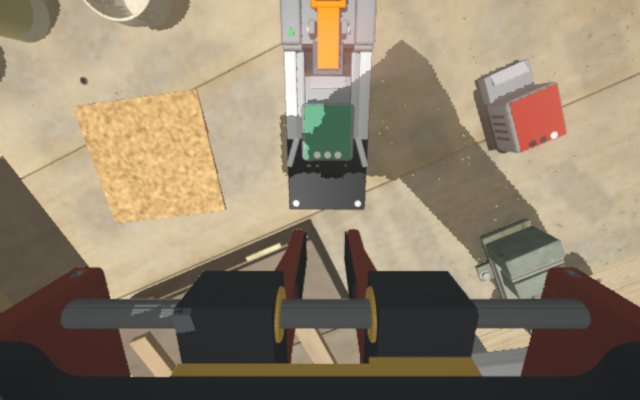

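The pack has sprung loose: its grip is at about -37 mm in the dock frame, and the green top is at (327,130) in the picture. Moving over it and descending with the gripper open. The chest corner is at (310,222) in the picture, so I'll work out where it is.

Call:
servo_tool(commands=[{"offset": [0.2, 0, 0], "turn": [0, 0, 0]}, {"offset": [0.42, 0, 0], "turn": [0, 0, 0]}, {"offset": [0.42, 0, 0], "turn": [0, 0, 0]}, {"offset": [0.42, 0, 0.2], "turn": [0, 0, 0]}, {"offset": [0.42, 0, 0.4], "turn": [0, 0, 0]}, {"offset": [0.42, 0, 0.5], "turn": [0, 0, 0]}, {"offset": [0.42, 0, 0.5], "turn": [0, 0, 0]}], claw=1)

```text
time_s: 5.52
tool_pos: [0.5268, 0.1007, 0.086]
tcp_rot: [[0.986, -0.165, -0.006], [-0.165, -0.986, -0.001], [-0.006, 0.002, -1.0]]
force: [0.6, -0.1, 0.3]
gripper_width: 0.848
```

Run:
```python
from h import *
print(to_tool([.529,.1006,.027]),manip.read_state()["gripper_width"])
t=snap("side");print([onz(t,*p,.084).round(3) for p in [(303,156),(300,187)]])
s=snap("wrist");rep(s,"green",(55,60,30),(95,255,255),.055,(0,0,640,400),2)
```

```text
[ 0.01668707 -0.00276073  0.39321389] 0.8483613629958598
[array([0.402, 0.276, 0.084]), array([0.494, 0.007, 0.084])]
green px (327, 220) xy mm [528.9 100.9] size [43.8 49.5] yaw mod 90 -9.7
green px (280, 93) xy mm [623.2 115.8] size [4.  3.6] yaw mod 90 -9.5
```

Run:
```python
from h import *
t=snap("top")
for p in [(291,229),(300,231),(304,280),(222,248)]: print(p,onz(t,*p,.084)[:2].round(3),onz(t,*p,0)[:2].round(3))
im=cv2.imread("pics/top0.png")[215:315,210:330];a=cv2.resize(im,None,fx=4,fy=4,interpolation=2)
b=cv2.resize(cv2.imread("pics/w3.png")[150:270,220:420],None,fx=4*100/120,fy=4*100/120)[:400,:]
b=b[:, :667-0]; im=np.hstack([a[:, :],b])[:, :800];cv2.imwrite("pics/chest.png",im)
```

```text
(291, 229) [0.429 0.121] [0.428 0.13 ]
(300, 231) [0.42  0.089] [0.42  0.096]
(304, 280) [0.246 0.079] [0.235 0.085]
(222, 248) [0.367 0.371] [0.363 0.394]
```

View pics/chest.png

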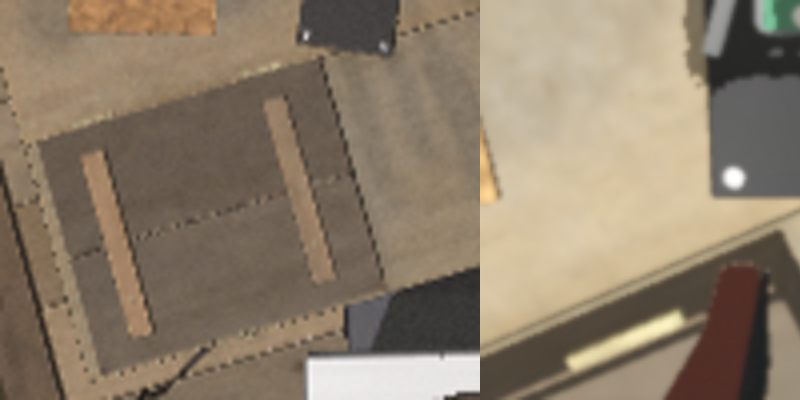

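The chest's nearest top corner is at (0.429, 0.121). Pulling the pack to about -102 mm leaves it clear by about 8 mm. Descending and gripping.

Call:
servo_tool(commands=[{"offset": [0.013, 0, 0.2], "turn": [0, 0, 0]}, {"offset": [0.013, 0, 0.37], "turn": [0, 0, 0]}, {"offset": [0.013, 0, 0.38], "turn": [0, 0, 0]}, {"offset": [0.013, 0, 0.38], "turn": [0, 0, 0]}], claw=1)

```text
time_s: 6.0
tool_pos: [0.5305, 0.1013, 0.0332]
tcp_rot: [[0.986, -0.164, -0.001], [-0.164, -0.986, -0.0], [-0.001, 0.0, -1.0]]
force: [0.7, 0.4, -0.5]
gripper_width: 0.999
```

Call:
servo_tool(commands=[{"offset": [0, 0, 0], "turn": [0, 0, 0]}, {"offset": [0, 0, 0], "turn": [0, 0, 0]}, {"offset": [0, 0, 0], "turn": [0, 0, 0]}, {"offset": [0, 0, 0], "turn": [0, 0, 0]}, {"offset": [0, 0, 0], "turn": [0, 0, 0]}, {"offset": [0, 0, 0], "turn": [0, 0, 0]}], claw=-1)

```text
time_s: 6.5
tool_pos: [0.5308, 0.1011, 0.0334]
tcp_rot: [[0.986, -0.165, 0.001], [-0.165, -0.986, -0.0], [0.001, 0.0, -1.0]]
force: [-0.9, -0.7, 0.4]
gripper_width: 0.581
```

Call:
servo_tool(commands=[{"offset": [0, 0, 0], "turn": [0, 0, 0]}, {"offset": [-0.01, 0, 0.03], "turn": [0, 0, 0]}, {"offset": [-0.01, 0, 0.055], "turn": [0, 0, 0]}, {"offset": [-0.01, 0, 0.055], "turn": [0, 0, 0]}], claw=0.6)

```text
time_s: 6.83
tool_pos: [0.5283, 0.1014, 0.0236]
tcp_rot: [[0.986, -0.164, -0.001], [-0.164, -0.986, -0.0], [-0.001, 0.001, -1.0]]
force: [0.5, 0.2, -0.4]
gripper_width: 0.796
```

Call:
servo_tool(commands=[{"offset": [0, 0, 0], "turn": [0, 0, 0]}, {"offset": [0, 0, 0], "turn": [0, 0, 0]}, {"offset": [0, 0, 0], "turn": [0, 0, 0]}, {"offset": [0, 0, 0], "turn": [0, 0, 0]}, {"offset": [0, 0, 0], "turn": [0, 0, 0]}, {"offset": [0, 0, 0], "turn": [0, 0, 0]}], claw=-1)

```text
time_s: 7.33
tool_pos: [0.5291, 0.1013, 0.0247]
tcp_rot: [[0.986, -0.165, 0.0], [-0.165, -0.986, -0.0], [0.0, 0.0, -1.0]]
force: [-0.6, -1.7, 0.1]
gripper_width: 0.565
```

Call:
servo_tool(commands=[{"offset": [-0.1, 0, 0], "turn": [0, 0, 0]}, {"offset": [-0.2, 0, 0], "turn": [0, 0, 0]}, {"offset": [-0.3, 0, 0], "turn": [0, 0, 0]}, {"offset": [-0.38, 0, 0], "turn": [0, 0, 0]}, {"offset": [-0.44, 0, 0], "turn": [0, 0, 0]}, {"offset": [-0.45, 0, 0], "turn": [0, 0, 0]}, {"offset": [-0.45, 0, 0], "turn": [0, 0, 0]}])

```text
time_s: 7.92
tool_pos: [0.4622, 0.1127, 0.0247]
tcp_rot: [[0.986, -0.164, -0.0], [-0.164, -0.986, -0.0], [-0.0, 0.0, -1.0]]
force: [0.3, 0.1, -3.1]
gripper_width: 0.57
```

Run:
```python
from h import *
st=manip.read_state();print(st["tool_pos"],st["force"],st["gripper_width"])
e=np.radians(-9.6);d=st["tool_pos"][:2]-np.array([.5652,.0941]);print("dock x,y",d@[np.cos(e),np.sin(e)],d@[-np.sin(e),np.cos(e)])
s=snap("wrist");rep(s,"green",(55,60,30),(95,255,255),.055,(0,0,640,400),1)
```

```text
[0.46221721 0.11271672 0.02468254] [ 0.25612461  0.06548873 -3.14193534] 0.5703206648959145
dock x,y -0.10464531249823744 0.0011817058630777821
green px (325, 261) xy mm [466.1 113. ] size [43.6 43. ] yaw mod 90 -9.8
```

Call:
servo_tool(commands=[{"offset": [0, 0, -0.25], "turn": [0, 0, 0]}, {"offset": [0, 0, -0.5], "turn": [0, 0, 0]}, {"offset": [0, 0, -0.75], "turn": [0, 0, 0]}, {"offset": [0, -0.2, -0.75], "turn": [0, 0, 0]}, {"offset": [0.1, -0.45, -0.75], "turn": [0, 0, 0]}, {"offset": [0.2, -0.7, -0.75], "turn": [0, 0, 0]}, {"offset": [0.21, -0.95, -0.75], "turn": [0, 0, 0]}, {"offset": [0.21, -1, -0.75], "turn": [0, 0, 0]}])

```text
time_s: 8.63
tool_pos: [0.5193, 0.2624, 0.1373]
tcp_rot: [[0.987, -0.16, 0.001], [-0.16, -0.987, 0.005], [0.0, -0.005, -1.0]]
force: [-0.5, 0.7, -2.7]
gripper_width: 0.567
```

Call:
servo_tool(commands=[{"offset": [0, -0.15, 0], "turn": [0, 0, 0]}, {"offset": [0, -0.31, 0], "turn": [0, 0, 0]}, {"offset": [0, -0.31, 0.2], "turn": [0, 0, 0]}, {"offset": [0, -0.31, 0.4], "turn": [0, 0, 0]}, {"offset": [0, -0.31, 0.55], "turn": [0, 0, 0]}, {"offset": [0, -0.31, 0.6], "turn": [0, 0, 0]}, {"offset": [0, -0.31, 0.6], "turn": [0, 0, 0]}])

```text
time_s: 9.22
tool_pos: [0.5247, 0.3001, 0.0447]
tcp_rot: [[0.986, -0.165, -0.004], [-0.165, -0.986, -0.002], [-0.004, 0.003, -1.0]]
force: [0.1, -0.0, -1.9]
gripper_width: 0.568
```

Run:
```python
from h import *
st=manip.read_state();print(st["tool_pos"],st["force"],st["gripper_width"],to_tool([.5264,.3018,.0225]))
s=snap("wrist","w4.png");rep(s,"mat",(5,80,90),(22,255,255),.003,(150,60,500,390))
```

```text
[0.52469814 0.30012259 0.04468304] [ 8.50646363e-02 -5.50060203e-04 -1.93146134e+00] 0.5676690148733331 [ 0.00989238 -0.01333598  0.14781277]
mat px (323, 170) xy mm [552.7 279.9] size [198.3 157.7] yaw mod 90 -9.2
```

View pics/w4.png

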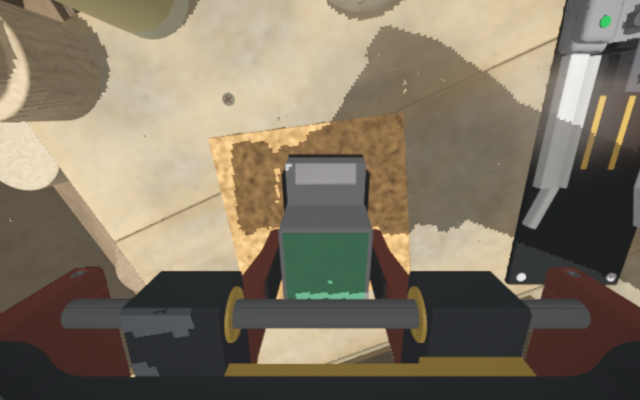

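The green pack is held upright over the mat (panel at (325,265), mat corners (210,138) and (403,115)). Lowering and releasing.

Call:
servo_tool(commands=[{"offset": [0.01, -0.01, 0.07], "turn": [0, 0, 0]}, {"offset": [0.01, -0.01, 0.12], "turn": [0, 0, 0]}, {"offset": [0.01, -0.01, 0.14], "turn": [0, 0, 0]}, {"offset": [0.01, -0.01, 0.145], "turn": [0, 0, 0]}, {"offset": [0.01, -0.01, 0.145], "turn": [0, 0, 0]}])

```text
time_s: 9.68
tool_pos: [0.529, 0.3027, 0.0268]
tcp_rot: [[0.986, -0.165, 0.003], [-0.165, -0.986, 0.001], [0.003, -0.001, -1.0]]
force: [0.6, -0.4, 4.1]
gripper_width: 0.572
```

Run:
```python
from h import *
st=manip.read_state();print(st["tool_pos"],st["force"],st["gripper_width"])
```

```text
[0.52896174 0.3027012  0.02684336] [ 0.61818151 -0.40867177  4.14936538] 0.5717536782334341
```

Contact with the mat is felt (+4 N). Releasing and lifting, then going toward the flat pack.

Call:
servo_tool(commands=[{"offset": [0, 0, 0], "turn": [0, 0, 0]}, {"offset": [0, 0, 0], "turn": [0, 0, 0]}, {"offset": [0, 0, 0], "turn": [0, 0, 0]}, {"offset": [0, 0, -0.15], "turn": [0, 0, 0]}, {"offset": [0, 0, -0.4], "turn": [0, 0, 0]}, {"offset": [0, 0, -0.7], "turn": [0, 0, 0]}, {"offset": [0, 0, -0.9], "turn": [0, 0, 0]}, {"offset": [0, 0, -1], "turn": [0, 0, 0]}], claw=1)

```text
time_s: 10.35
tool_pos: [0.529, 0.304, 0.1806]
tcp_rot: [[0.986, -0.164, 0.005], [-0.164, -0.986, 0.003], [0.005, -0.004, -1.0]]
force: [0.4, -0.7, -0.0]
gripper_width: 0.998
```

Call:
servo_tool(commands=[{"offset": [0, 0.3, -0.2], "turn": [0, 0, 0]}, {"offset": [0, 0.6, -0.2], "turn": [0, 0, 0]}, {"offset": [0, 0.9, -0.2], "turn": [0, 0, 0]}, {"offset": [-0.2, 1, -0.2], "turn": [0, 0, 0]}, {"offset": [-0.2, 1, -0.2], "turn": [0, 0, 0]}])

```text
time_s: 10.77
tool_pos: [0.4686, 0.1533, 0.2045]
tcp_rot: [[0.986, -0.169, -0.004], [-0.169, -0.986, -0.005], [-0.003, 0.005, -1.0]]
force: [-0.3, 0.5, -1.4]
gripper_width: 0.998
```

Call:
servo_tool(commands=[{"offset": [-0.1, 0.3, 0], "turn": [0, 0, -0.05]}, {"offset": [-0.2, 0.6, 0], "turn": [0, 0, -0.1]}, {"offset": [-0.3, 0.9, 0], "turn": [0, 0, -0.2]}, {"offset": [-0.3, 1, 0], "turn": [0, 0, -0.27]}, {"offset": [-0.3, 1, 0], "turn": [0, 0, -0.27]}, {"offset": [-0.3, 1, 0], "turn": [0, 0, -0.27]}])

```text
time_s: 11.27
tool_pos: [0.4034, 0.0169, 0.2056]
tcp_rot: [[0.967, 0.255, 0.0], [0.255, -0.967, -0.001], [0.0, 0.001, -1.0]]
force: [-0.7, 0.5, 0.2]
gripper_width: 0.996
```

Run:
```python
from h import *
st=manip.read_state();print(st["tool_pos"])
s=snap("top");rep(s,"green",(55,50,25),(95,255,255),.052,(225,180,275,230))
s=snap("wrist","w5.png");r=rep(s,"red",(0,150,60),(8,255,255),.049,(200,0,560,300),2)
rep(s,"nosegrey",(0,0,120),(180,35,200),.02,(200,0,560,200),2)
print(to_tool([*(np.array(r[0])/1000),.1]))
```

```text
[0.40343737 0.01692824 0.20563279]
green px (244, 203) xy mm [530.6 298.4] size [43.1 50.9] yaw mod 90 -8.9
red px (456, 125) xy mm [ 507.8 -100. ] size [47.6 42.4] yaw mod 90 14.5
nosegrey px (314, 49) xy mm [543.5  70.5] size [ 38.  121.4] yaw mod 90 -9.0
nosegrey px (447, 88) xy mm [546.  -89.1] size [26.9 47.2] yaw mod 90 14.6
[0.46190282 0.94556275 0.70513917]
```

View pics/w5.png

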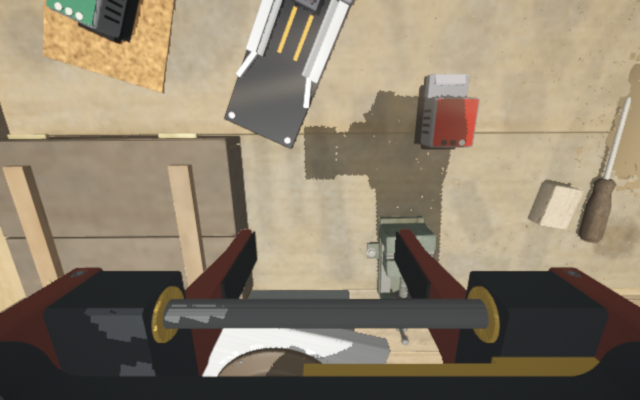

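The red pack, panel at (456,125), lies at (0.508, -0.100) with yaw 14.5°. The green pack stands on the mat at (0.531, 0.298). The dock is empty. Moving over the red pack.

Call:
servo_tool(commands=[{"offset": [0.2, 0.3, 0], "turn": [0, 0, 0]}, {"offset": [0.46, 0.55, 0], "turn": [0, 0, 0]}, {"offset": [0.46, 0.8, 0], "turn": [0, 0, 0]}, {"offset": [0.46, 0.945, 0.2], "turn": [0, 0, 0]}, {"offset": [0.46, 0.945, 0.5], "turn": [0, 0, 0]}, {"offset": [0.46, 0.945, 0.75], "turn": [0, 0, 0]}, {"offset": [0.46, 0.945, 0.8], "turn": [0, 0, 0]}, {"offset": [0.46, 0.945, 0.8], "turn": [0, 0, 0]}], claw=1)

```text
time_s: 12.03
tool_pos: [0.5055, -0.0984, 0.0823]
tcp_rot: [[0.966, 0.257, -0.007], [0.257, -0.966, 0.002], [-0.006, -0.004, -1.0]]
force: [0.3, 0.6, -0.5]
gripper_width: 0.998
```

Run:
```python
from h import *
st=manip.read_state();print(st["tool_pos"],np.degrees(np.arctan2(st["tcp_rot"][1][0],st["tcp_rot"][0][0])))
s=snap("wrist");r=rep(s,"red",(0,150,40),(8,255,255),.049,(200,0,450,320),1)
print(to_tool([*(np.array(r[0])/1000),.018]))
```

```text
[ 0.50552589 -0.09838161  0.08231461] 14.892793097449546
red px (330, 219) xy mm [ 508.5 -100. ] size [48.7 43.1] yaw mod 90 14.7
[0.00749418 0.01230584 0.44521433]
```

Call:
servo_tool(commands=[{"offset": [0.01, 0.01, 0.2], "turn": [0, 0, 0]}, {"offset": [0.01, 0.01, 0.38], "turn": [0, 0, 0]}, {"offset": [0.01, 0.01, 0.42], "turn": [0, 0, 0]}, {"offset": [0.01, 0.01, 0.42], "turn": [0, 0, 0]}, {"offset": [0.01, 0.01, 0.42], "turn": [0, 0, 0]}])

```text
time_s: 12.5
tool_pos: [0.5106, -0.101, 0.0244]
tcp_rot: [[0.966, 0.257, 0.002], [0.257, -0.966, -0.0], [0.002, 0.001, -1.0]]
force: [-0.4, -0.4, 0.5]
gripper_width: 1.003
```

Call:
servo_tool(commands=[{"offset": [0, 0, 0], "turn": [0, 0, 0]}, {"offset": [0, 0, 0], "turn": [0, 0, 0]}, {"offset": [0, 0, 0], "turn": [0, 0, 0]}, {"offset": [0, 0, 0], "turn": [0, 0, 0]}, {"offset": [0, 0, 0], "turn": [0, 0, 0]}, {"offset": [0, 0, 0], "turn": [0, 0, 0]}], claw=-1)

```text
time_s: 13.0
tool_pos: [0.5092, -0.1016, 0.0226]
tcp_rot: [[0.967, 0.256, 0.0], [0.256, -0.967, -0.0], [0.0, 0.0, -1.0]]
force: [0.0, -0.7, 0.2]
gripper_width: 0.584
```

Call:
servo_tool(commands=[{"offset": [0, 0, 0], "turn": [0, 0, 0]}])

```text
time_s: 13.08
tool_pos: [0.5092, -0.1016, 0.0226]
tcp_rot: [[0.967, 0.256, 0.0], [0.256, -0.967, -0.0], [0.0, 0.0, -1.0]]
force: [-0.7, -0.4, 3.3]
gripper_width: 0.569
```

Call:
servo_tool(commands=[{"offset": [0, 0, -0.2], "turn": [0, 0, 0]}, {"offset": [0, 0, -0.4], "turn": [0, 0, 0]}, {"offset": [0, -0.2, -0.6], "turn": [0, 0, 0.05]}, {"offset": [0, -0.4, -0.6], "turn": [0, 0, 0.1]}, {"offset": [-0.1, -0.65, -0.6], "turn": [0, 0, 0.18]}, {"offset": [-0.1, -0.9, -0.6], "turn": [0, 0, 0.27]}, {"offset": [-0.1, -1, -0.6], "turn": [0, 0, 0.272]}, {"offset": [-0.1, -1, -0.6], "turn": [0, 0, 0.272]}])

```text
time_s: 13.75
tool_pos: [0.4546, 0.044, 0.1124]
tcp_rot: [[0.987, -0.163, -0.001], [-0.163, -0.987, 0.001], [-0.001, -0.001, -1.0]]
force: [1.1, 0.3, -2.3]
gripper_width: 0.569
```

Run:
```python
from h import *
st=manip.read_state();print(st["tool_pos"],st["gripper_width"],np.degrees(np.arctan2(st["tcp_rot"][1][0],st["tcp_rot"][0][0])))
print(to_tool([.4625,.1126,.05]))
```

```text
[0.45463154 0.04400673 0.11242761] 0.5687282160365827 -9.40487906845764
[-0.02261605 -0.45920656  0.41676305]
```

Call:
servo_tool(commands=[{"offset": [-0.02, -0.25, 0], "turn": [0, 0, 0.002]}, {"offset": [-0.02, -0.45, 0], "turn": [0, 0, 0.002]}, {"offset": [-0.02, -0.455, 0.15], "turn": [0, 0, 0.002]}, {"offset": [-0.02, -0.455, 0.32], "turn": [0, 0, 0.002]}, {"offset": [-0.02, -0.455, 0.4], "turn": [0, 0, 0.002]}, {"offset": [-0.02, -0.455, 0.4], "turn": [0, 0, 0.002]}, {"offset": [-0.02, -0.455, 0.4], "turn": [0, 0, 0.002]}])

```text
time_s: 14.33
tool_pos: [0.4643, 0.1068, 0.0518]
tcp_rot: [[0.985, -0.17, -0.002], [-0.17, -0.985, -0.001], [-0.002, 0.001, -1.0]]
force: [0.2, -0.7, -1.7]
gripper_width: 0.57
```

Run:
```python
from h import *
st=manip.read_state();print(st["tool_pos"],st["gripper_width"],np.degrees(np.arctan2(st["tcp_rot"][1][0],st["tcp_rot"][0][0])))
print(to_tool([.4625,.1126,.0286]))
s=snap("wrist","w6.png");rep(s,"red",(0,150,40),(8,255,255),.07,(200,0,450,330),1)
```

```text
[0.46425705 0.10678239 0.05183923] 0.5704645588986907 -9.815678410293783
[-0.01786733 -0.03637107  0.15492598]
red px (325, 260) xy mm [461.7 108.2] size [46.1 47.4] yaw mod 90 -9.9
```

View pics/w6.png

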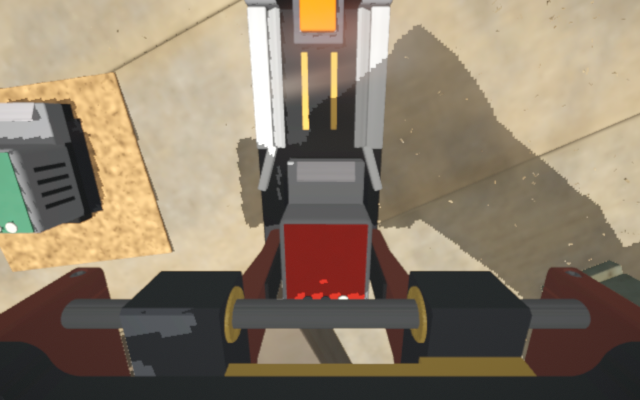

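The red pack hovers over the apron with its nose at (325,180); the rails are centred near (319,90), so I shift about 5.5 mm left and lower it.

Call:
servo_tool(commands=[{"offset": [-0.012, -0.036, 0.03], "turn": [0, 0, -0.002]}, {"offset": [-0.012, -0.036, 0.09], "turn": [0, 0, -0.002]}, {"offset": [-0.012, -0.036, 0.13], "turn": [0, 0, -0.002]}, {"offset": [-0.012, -0.036, 0.15], "turn": [0, 0, -0.002]}, {"offset": [-0.012, -0.036, 0.15], "turn": [0, 0, -0.002]}])

```text
time_s: 14.8
tool_pos: [0.4633, 0.1128, 0.0291]
tcp_rot: [[0.986, -0.167, -0.001], [-0.167, -0.986, -0.0], [-0.001, 0.001, -1.0]]
force: [-0.3, 0.3, -1.7]
gripper_width: 0.566
```

Run:
```python
from h import *
st=manip.read_state();print(st["tool_pos"],st["force"],np.degrees(np.arctan2(st["tcp_rot"][1][0],st["tcp_rot"][0][0])))
print(to_tool([.4625,.1126,.0286]), to_tool([.5291,.1013,.0286]))
s=snap("wrist","w7.png")
```

```text
[0.46327364 0.11284269 0.02911015] [-0.34774736  0.31580527 -1.68605617] -9.633547564570549
[-0.00481006  0.00245601  0.0034083 ] [0.44553516 0.00242572 0.00287319]
```

Call:
servo_tool(commands=[{"offset": [0.05, 0.002, 0.004], "turn": [0, 0, 0]}, {"offset": [0.1, 0.002, 0.004], "turn": [0, 0, 0]}, {"offset": [0.15, 0.002, 0.004], "turn": [0, 0, 0]}, {"offset": [0.2, 0.002, 0.004], "turn": [0, 0, 0]}, {"offset": [0.25, 0.002, 0.004], "turn": [0, 0, 0]}, {"offset": [0.3, 0.002, 0.004], "turn": [0, 0, 0]}, {"offset": [0.3, 0.002, 0.004], "turn": [0, 0, 0]}])

```text
time_s: 15.43
tool_pos: [0.5099, 0.1042, 0.0291]
tcp_rot: [[0.986, -0.169, 0.001], [-0.169, -0.986, -0.0], [0.001, 0.0, -1.0]]
force: [1.6, -3.4, -5.3]
gripper_width: 0.567
```

Call:
servo_tool(commands=[{"offset": [0.05, 0, 0.004], "turn": [0, 0, 0]}, {"offset": [0.1, 0, 0.004], "turn": [0, 0, 0]}, {"offset": [0.14, 0, 0.004], "turn": [0, 0, 0]}, {"offset": [0.14, 0, 0.004], "turn": [0, 0, 0]}])

```text
time_s: 15.77
tool_pos: [0.5301, 0.1012, 0.0287]
tcp_rot: [[0.986, -0.168, 0.001], [-0.168, -0.986, -0.0], [0.001, 0.0, -1.0]]
force: [1.4, -3.4, -3.4]
gripper_width: 0.568
```

Call:
servo_tool(commands=[{"offset": [0.04, 0, 0], "turn": [0, 0, 0]}, {"offset": [0.08, 0, 0], "turn": [0, 0, 0]}, {"offset": [0.11, 0, 0], "turn": [0, 0, 0]}, {"offset": [0.13, 0, 0], "turn": [0, 0, 0]}, {"offset": [0.15, 0, 0], "turn": [0, 0, 0]}, {"offset": [0.15, 0, 0], "turn": [0, 0, 0]}])

```text
time_s: 16.27
tool_pos: [0.5484, 0.098, 0.0287]
tcp_rot: [[0.986, -0.167, -0.005], [-0.167, -0.986, -0.001], [-0.005, 0.002, -1.0]]
force: [-11.8, -3.7, 7.7]
gripper_width: 0.566
```

Run:
```python
from h import *
st=manip.read_state();print(st["tool_pos"],st["force"])
s=snap("wrist","w8.png");r=rep(s,"red",(0,150,40),(8,255,255),.055,(200,0,450,330),1)
rep(s,"pad",(5,170,150),(18,255,255),.04,(200,0,450,250),1)
e=np.radians(-9.6);d=np.array(r[0])/1000-[.5652,.0941];print("dock x,y",d@[np.cos(e),np.sin(e)],d@[-np.sin(e),np.cos(e)])
print(to_tool([.5517,.0969,.0286]))
```

```text
[0.54841284 0.09797394 0.02871081] [-11.80868238  -3.68599627   7.67054683]
red px (325, 261) xy mm [550.2  98.7] size [43.2 44.3] yaw mod 90 -9.7
pad px (329, 108) xy mm [622.6  84.7] size [30.1 70.5] yaw mod 90 -9.6
dock x,y -0.015575807749529406 0.002040195625688904
[0.02267662 0.00332458 0.00065915]
```

Call:
servo_tool(commands=[{"offset": [0.015, 0, 0], "turn": [0, 0, 0]}, {"offset": [0.03, 0, 0], "turn": [0, 0, 0]}, {"offset": [0.04, 0, 0], "turn": [0, 0, 0]}, {"offset": [0.04, 0, 0], "turn": [0, 0, 0]}])

```text
time_s: 16.65
tool_pos: [0.5535, 0.0971, 0.0287]
tcp_rot: [[0.986, -0.167, -0.006], [-0.167, -0.986, -0.001], [-0.006, 0.002, -1.0]]
force: [-14.1, -2.4, 9.9]
gripper_width: 0.566
```

Call:
servo_tool(commands=[{"offset": [0.01, 0, 0], "turn": [0, 0, 0]}, {"offset": [0.02, 0, 0], "turn": [0, 0, 0]}, {"offset": [0.02, 0, 0], "turn": [0, 0, 0]}])

```text
time_s: 16.9
tool_pos: [0.554, 0.097, 0.0285]
tcp_rot: [[0.986, -0.166, -0.011], [-0.167, -0.986, -0.001], [-0.01, 0.003, -1.0]]
force: [-21.0, -2.1, 17.1]
gripper_width: 0.568
```

The force climbs with no further travel, so the pack is at the hard stop. I relax, release, lift and check.

Call:
servo_tool(commands=[{"offset": [-0.02, 0, 0], "turn": [0, 0, 0]}, {"offset": [-0.04, 0, 0], "turn": [0, 0, 0]}, {"offset": [-0.04, 0, 0], "turn": [0, 0, 0]}])

```text
time_s: 17.15
tool_pos: [0.5533, 0.0972, 0.0285]
tcp_rot: [[0.986, -0.167, -0.001], [-0.167, -0.986, -0.001], [-0.001, 0.001, -1.0]]
force: [-2.7, -3.6, -2.8]
gripper_width: 0.569
```

Call:
servo_tool(commands=[{"offset": [0, 0, 0], "turn": [0, 0, 0]}, {"offset": [0, 0, 0], "turn": [0, 0, 0]}, {"offset": [0, 0, 0], "turn": [0, 0, 0]}, {"offset": [0, 0, -0.1], "turn": [0, 0, 0]}, {"offset": [0, 0, -0.35], "turn": [0, 0, 0]}, {"offset": [0, 0, -0.6], "turn": [0, 0, 0]}, {"offset": [-0.2, 0, -0.8], "turn": [0, 0, 0]}, {"offset": [-0.4, 0, -0.8], "turn": [0, 0, 0]}], claw=1)

```text
time_s: 17.82
tool_pos: [0.4991, 0.1091, 0.1545]
tcp_rot: [[0.986, -0.169, 0.011], [-0.169, -0.986, 0.003], [0.01, -0.005, -1.0]]
force: [0.2, 0.4, 1.0]
gripper_width: 1.0
```

Call:
servo_tool(commands=[{"offset": [-0.2, 0, -0.2], "turn": [0, 0, 0]}, {"offset": [-0.3, 0, -0.3], "turn": [0, 0, 0]}, {"offset": [-0.3, 0, -0.3], "turn": [0, 0, 0]}, {"offset": [-0.3, 0, -0.3], "turn": [0, 0, 0]}])

```text
time_s: 18.15
tool_pos: [0.4515, 0.1157, 0.1951]
tcp_rot: [[0.986, -0.166, 0.004], [-0.166, -0.986, 0.001], [0.004, -0.002, -1.0]]
force: [0.9, 0.1, -0.1]
gripper_width: 0.999
```

Run:
```python
from h import *
s=snap("wrist","w9.png");r=rep(s,"red",(0,150,40),(8,255,255),.055,(200,0,450,330),1)
rep(s,"pad",(5,170,150),(18,255,255),.04,(200,0,450,250),1)
e=np.radians(-9.6);d=np.array(r[0])/1000-[.5652,.0941];print("dock x,y",d@[np.cos(e),np.sin(e)],d@[-np.sin(e),np.cos(e)])
t=snap("top");rep(t,"green",(55,50,25),(95,255,255),.052,(225,180,275,230))
```

```text
red px (328, 91) xy mm [551.6  98.3] size [42.6 48.1] yaw mod 90 -9.6
pad px (328, 26) xy mm [610.4  86.2] size [27.3 48.5] yaw mod 90 -9.6
dock x,y -0.014121008883870892 0.001841598678824162
green px (244, 203) xy mm [530.8 298.3] size [43.4 50.6] yaw mod 90 -10.2
```

View pics/w9.png

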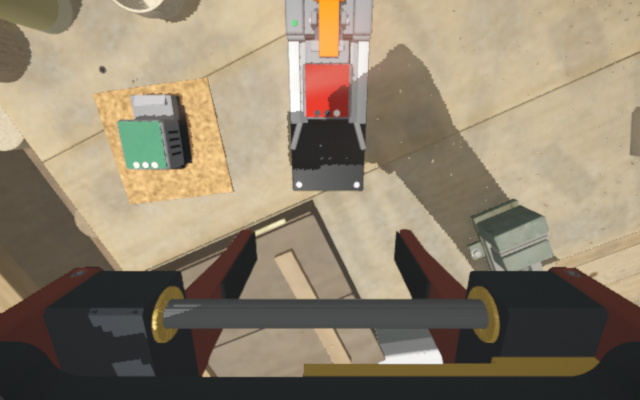

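The red panel is at (328,91), which puts it at dock x = -14.1 mm with the ejector held back. It sits where the green pack was when latched, so the catch is holding. Green stands on the mat and the robot is clear.

```bash
python3 -c "
from plant import manip;print(manip.hand_in())"
```

```text
the job is handed in; nothing more can be done
None
```

I swapped the packs and handed the job in at about 18 s of robot time; no verdict was reported.

- **Green pack:** I pressed the catch and the pack sprang out about 23 mm. I drew it out of the rails and stood it on the cork mat. The last look put it at (0.531, 0.298), about 5 mm from the mat centre, and it looked upright.
- **Red pack:** I slid it nose first into the rails and pushed it to the hard stop, where the force rose to about 21 N with no further travel. After release it stayed at dock x ≈ -14.1 mm, in line at -9.6° yaw and within about 2 mm of where the green pack had been latched.
- **Catch:** I did not measure its angle. I take it as down because the pack holds against the ejector.
- **Cross offset:** The measured 1.8 mm cross offset in the dock is slightly more than the 1.5 mm rail play, which I put down to my estimate of the dock's position.
- **Forces:** Pressing the catch read 29 N on the wrist, above the 4–8 N it needs because I went to its end stop, but below the limits.
- **Bystanders:** The robot never went near the cup, bottle or other bystanders, though I did not measure their positions again at the end. It was raised clear of everything at hand-in.

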